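# Make room in the dispensing tray and pack the last case

### The job

Pack the white tray tightly: without lifting or tipping them, slide the blue vial rack and the two amber jars along the tray's floor until they are snug together against the end with the blue rim. Then stand the green case with the white lid flat on the tray's floor in the space this opens, setting it down rather than dropping it. Leave the bottle, the can and the cup on the bench where they are.

Things in the scene. Friction and masses are not known exactly. Their poses are not given: they have to be found in the camera images.
- tray: White open tray, fixed on a black plate 170 x 262 mm. Origin: centre of the plate's underside, on the bench; x across the tray, y along it, z up. Inner faces at x = -62 and +62, y = -109 and +109 mm; walls 5 mm thick; inner floor 30 mm, rim 70 mm above the origin. The rim of the -y end is blue, 12 mm thick, its top 72 mm up.
- rack: Blue block 100 x 60 x 50 mm (x, y, z) holding eight clear vials, whose tops are 76 mm above its underside; stands in the tray, about 0.25 kg. Origin: centre of its underside. Its long x side lies roughly across the tray (along the tray's x).
- jar_a: Closed amber jar with a white cap, 56 mm in diameter, 80 mm high, 0.12 kg, standing in the tray between the rack and the blue end, on the tray's -x side. Origin: centre of its underside.
- jar_b: Same jar as jar_a, beside it on the tray's +x side. Origin: centre of its underside.
- case: Green upright case with a white lid, 58 x 88 x 90 mm (x, y, z), about 0.35 kg, standing on the bench outside the tray. Origin: centre of its underside. It can be gripped across its 58 mm x width; packed, its 88 mm y side goes along the tray's y.
- bottle: Bystander: white bottle with blue cap, 60 mm in diameter, 110 mm high, standing on the bench. Origin: centre of its underside.
- can: Bystander: aluminium can 66 mm in diameter, 90 mm high, standing on the bench. Origin: centre of its underside.
- cup: Bystander: steel cup 72 mm in diameter at the rim, 80 mm high, standing on the bench. Origin: centre of its underside.
Things that resemble listed ones, but are neither listed nor needed, are in the scene too. Leave any pink or red look-alike of the jar_a alone.

How it is judged:
On the way:
1. rack and jars are snug together against the blue end of the tray, standing on its floor (y of rack in the frame of tray below -0.013 m and y of each of jar_a, jar_b in the frame of tray below -0.071 m and z of rack in the frame of tray between 0.026 and 0.034 m and angle between each of rack, jar_a, jar_b's own z axis and vertical below 0.08 rad and z of jar_a in the frame of tray between 0.026 and 0.034 m and z of jar_b in the frame of tray between 0.026 and 0.034 m), for 0.2 s.
At the end, for the whole second after the job is handed in: Rack and jars stand flat on the tray's floor, at most 10 mm short of the tightest packing against the blue end; the case stands upright and flat on the tray's floor in the space behind them (within 4 mm of floor height, tilt under 0.08 rad), all at rest and released (all of step 1 and x of case in the frame of tray between -0.036 and 0.036 m and y of case in the frame of tray between 0.03 and 0.085 m and z of case in the frame of tray between 0.026 and 0.034 m and angle between case's own z axis and vertical below 0.08 rad and linear speed of each of case, rack, jar_a, jar_b below 0.02 m/s); the robot touches nothing.
It fails at once if rack or a jar lifted more than 15 mm off the tray's floor or tipped more than 0.35 rad (z of any of rack, jar_a, jar_b in the frame of tray above 0.045 m or angle between any of rack, jar_a, jar_b's own z axis and vertical above 0.35 rad).
It fails at once if case dropped or thrown (faster than 0.4 m/s while not held) (linear speed of case above 0.4 m/s and contact force between the fingers and case below 0.05 N).
It fails at once if bottle, can or cup moved more than 30 mm (distance of any of bottle, can, cup from where it was at the start of the episode above 0.03 m).
It also fails if it takes over 58 s, if anything falls off the work surface, if the arm or the gripper's body presses on something with over 40 N, if the wrist force passes 120 N, or if a joint passes its speed limit or range.

### The arm

A 6-joint arm with a two-finger parallel gripper is mounted at the origin on the work surface. World frame = base frame: x ahead of the robot, y to its left, z up, the work surface at z = 0. Lengths are in m, angles in rad, forces in N, time in s.
With the tool pointing down it reaches from about 0.375 to 0.9 m from the base axis. Payload 3.1 kg.
Tool frame: the origin (TCP) lies on the centre line of the jaws, within the pads' length; the fingertips stand 25 mm ahead of it and the grasp point (between the pads) lies 6 mm ahead of it (manip.finger_overhang is the distance from the TCP to the fingertips, in m); z points along the fingers, x is the direction in which the jaws open and shut, and the axes are right-handed (so a half turn about z gives the same grasp; the last joint's range is limited). The gripper opens to 85 mm and grips with 20 to 120 N. Pads are 22 mm wide; open, the fingers measure 114 mm over their backs; the gripper's body (76 mm by 85 mm) begins 54 mm behind the grasp point. The pads swing forward as they close: fully open they stand 13 mm farther back than shut.
Start: joints at [-1.526, 0.527, 1.433, -0, 1.181, -0.178], TCP at [0.139, -0.609, 0.256] pointing down, gripper open.
Joint ranges: [-3.08, 3.08], [-0.75, 2.2], [0.22, 2.44], [-1.43, 4.57], [0, 2.65], [-2.85, 2.85]. Speed limits (rad/s): [2.79, 2.79, 3.14, 3.14, 3.14, 3.14].

### API

Orientations are given as a rotation vector (axis times angle).
In Python, from cell import manip gives the robot as it stands. The module is installed in compiled form; this text tells all that it offers.
- The arm moves only by the tool arm_command, never from a script. Its argument "plan" is a list of rows, each an object of numbers: "jaw": the gripper's target within -1 to 1 (fully open at 1, half-way at 0, shut at -1); "dx", "dy", "dz": the shift along the tool's x, y, z in m; "rx", "ry", "rz": the turn, a rotation vector about the tool's x, y, z in degrees. In form: [{"jaw": .., "dx": .., "dy": .., "dz": .., "rx": .., "ry": .., "rz": ..}, ...]. A call has exactly 5 rows; each row shifts and turns the commanded pose from where the row before left it, along the tool's axes as they then stand; what a row does not reach is not made up. A row lasts 1/10 s, in which the tool goes at most 50 mm and 8.59 degrees, less where a joint would pass 70% of its speed; a pose out of reach is approached as far as the arm can. A call with a gripper value outside its range is refused whole. The fingers move at their own pace and stop on an object; the grip force is fixed at half the most. Time passes only in rows, so rows that do not move let the fingers close, or fill a call up. It gives the time, the measured TCP pose, the force and the opening at its end, in the units of the state.
- manip.sense(): the state, without advancing time (a new reading comes with each control period).
- manip.capture(name): name is "scene" or "top" or "wrist"; returns the picture (384x512x3 uint8, red, green, blue); there is no depth.
- manip.camera_params(name): a dict with "mtx" (3x3 intrinsics, pixels), "distortion" ([k1, k2, p1, p2, k3] as OpenCV has them; the pictures are not rectified), "R" (3x3) and "t" (3): a world point X has camera coordinates R X + t; the wrist camera has in their place "hand_eye" (4x4, takes a point from camera to tool coordinates, whose origin is the TCP and whose axes are the tool frame's). Camera axes: x right, y down, z forward; pixel columns grow to the right and rows downward; lengths in m; the calibration is good to about 2 mm. A picture is of the moment at which its call begins: read the wrist's pose just before it. camera_params takes no time and is no camera call.
- manip.hand_in(): hands the job in, once; it reports no verdict.
Trained networks look in the newest picture that a camera, given by its name, has taken for a name from the list of things; names that differ only in an ending like _2 or _b are one class to them, and where a whole thing is asked for, a point or a joint stands for the part that bears it (a point fixed in the world has none). Each returns a list of dicts, best first, with "confidence" (0 to 1); they miss things now and then, are a little off and sometimes report something else, mostly with a low value. They report only what shows in the picture. A call takes as long as a camera call. They do not tell look-alikes from the thing itself.
- manip.search_frame(camera, query): "box" ([centre column, centre row, width, height] as shares, 0 to 1, of the picture: columns of its width, rows of its height, round what is visible of it).
- manip.place_of(camera, query): "centre" ([column, row] as shares, 0 to 1, of the picture: columns of its width, rows of its height: a listed point, or the origin of a listed thing).
The state is a dict: "time": time; "q": joint angles; "qvel": joint speeds; "joint_efforts": joint torques, N m; "tcp_pos": TCP position; "orientation": TCP orientation; "force": force on the tool from outside, world axes, zero at the start; "ft_torque": the same for the moment, N m; "width": finger opening in m.
Only numpy, scipy, OpenCV 4.12 (cv2) and the standard library are available. Lean on these libraries where they do the work, as an engineer would, in place of code of your own. Each camera call takes 0.05 s, during which the arm holds its last target.

## Working session

There is one attempt and no reset: what is moved stays moved. The work goes in short steps, Python scripts to look and compute and a tool call to move; the robot and the scene stay as the last step left them, time stands still between calls to the robot, and variables do not carry over. Pictures are saved under pics/ and viewed, and the job is handed in when it is done.

Besides the shell and the picture viewer there is one more tool, called after "Emit:" by a JSON object that holds its "method" and its "body", one argument or row to a line. arm_command: Moves the arm, as the interface text tells. Its arguments: {"type":"object","properties":{"plan":{"type":"array"}},"required":["plan"]}

```bash
mkdir -p pics; cat > h.py <<'E'
import numpy as np, cv2
from cell import manip
def snap(c,n):
    im=manip.capture(c); cv2.imwrite(f'pics/{n}.png',im[:,:,::-1]); return im
def ray(c,uv):
    p=manip.camera_params(c); K=np.array(p['mtx']);d=np.array(p['distortion'])
    x=cv2.undistortPoints(np.array([[uv]],float),K,d)[0,0]
    v=np.array([x[0],x[1],1.])
    if 'R' in p:
        R=np.array(p['R']);t=np.array(p['t']); return -R.T@t, R.T@v
    s=manip.sense(); T=np.array(p['hand_eye']); Rw=cv2.Rodrigues(np.array(s['orientation'],float))[0]
    return np.array(s['tcp_pos'])+Rw@T[:3,3], Rw@T[:3,:3]@v
def atz(c,uv,z):
    o,v=ray(c,uv); return o+v*(z-o[2])/v[2]
def proj(c,X):
    p=manip.camera_params(c); K=np.array(p['mtx']);d=np.array(p['distortion'])
    return cv2.projectPoints(np.array(X,float).reshape(-1,3),cv2.Rodrigues(np.array(p['R']))[0],np.array(p['t'],float),K,d)[0].reshape(-1,2)
E
python3 - <<'E'
from h import *
s=manip.sense();print(s)
for c in['scene','top','wrist']:
    snap(c,c+'0')
    p=manip.camera_params(c)
    if 'R' in p: print(c,-np.array(p['R']).T@p['t'])
    else: print(np.round(p['hand_eye'],3))
for c in['top','scene']:
  for q in['tray','rack','jar_a','case','bottle','can','cup']:
    for r in manip.place_of(c,q)[:4]:
        uv=np.array(r['centre'])*[512,384]
        z=.03 if q in('rack','jar_a') else 0
        print(c,q,round(r['confidence'],2),uv.round(),atz(c,uv,z).round(3))
E
```

```text
{'time': 0.0, 'q': array([-1.52548352e+00,  5.28466786e-01,  1.43392172e+00, -1.13444426e-05,
        1.18138598e+00, -1.78507936e-01]), 'qvel': array([ 0.00068878, -0.0006764 , -0.00013703, -0.00176761, -0.00119404,
        0.00031616]), 'joint_efforts': array([-2.67959251e-03, -4.42357743e+01, -1.78023612e+01, -5.23277304e-04,
        8.36906140e-03, -9.43153054e-06]), 'tcp_pos': array([ 0.13871318, -0.60872594,  0.255327  ]), 'orientation': array([-2.45435463e+00,  1.95843597e+00,  2.26798390e-03]), 'force': array([-0.03003446,  0.82763133, -0.82853927]), 'ft_torque': array([ 0.01440298,  0.00679168, -0.01189078]), 'width': 0.08544395981865076}
scene [ 0.84568107 -0.53387457  1.07014922]
top [ 0.47691495 -0.04299352  0.87133781]
[[ 1.    -0.001  0.     0.   ]
 [ 0.     0.964  0.266 -0.067]
 [-0.    -0.266  0.964 -0.118]
 [ 0.     0.     0.     1.   ]]
top tray 0.71 [296. 192.] [ 0.545 -0.126  0.   ]
top rack 0.81 [289. 200.] [ 0.524 -0.105  0.03 ]
top jar_a 0.89 [404. 238.] [ 0.429 -0.382  0.03 ]
top jar_a 0.65 [319. 168.] [ 0.599 -0.178  0.03 ]
top jar_a 0.57 [388. 192.] [ 0.54  -0.344  0.03 ]
top case 0.73 [182. 174.] [0.593 0.16  0.   ]
top bottle 0.95 [118. 236.] [0.438 0.324 0.   ]
top can 0.56 [111. 176.] [0.587 0.345 0.   ]
scene tray 0.84 [231. 243.] [ 0.534 -0.132  0.   ]
scene rack 0.69 [236. 231.] [ 0.535 -0.11   0.03 ]
scene jar_a 0.69 [215. 262.] [ 0.536 -0.202  0.03 ]
scene jar_a 0.58 [183. 322.] [ 0.551 -0.352  0.03 ]
scene jar_a 0.58 [134. 321.] [ 0.456 -0.403  0.03 ]
scene jar_a 0.57 [242. 269.] [ 0.597 -0.185  0.03 ]
scene case 0.88 [310. 167.] [0.599 0.156 0.   ]
scene bottle 0.59 [286. 102.] [0.44 0.32 0.  ]
scene can 0.74 [333. 118.] [0.581 0.334 0.   ]
scene cup 0.79 [264. 141.] [0.454 0.171 0.   ]
```

View pics/top0.png

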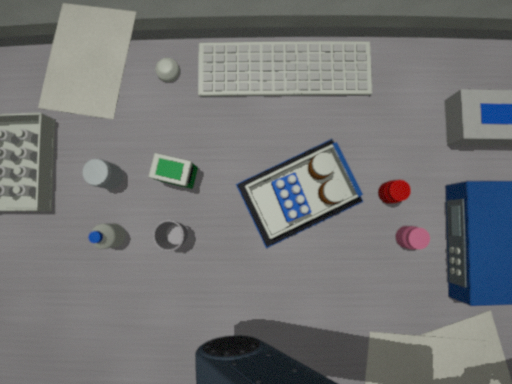

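View pics/scene0.png

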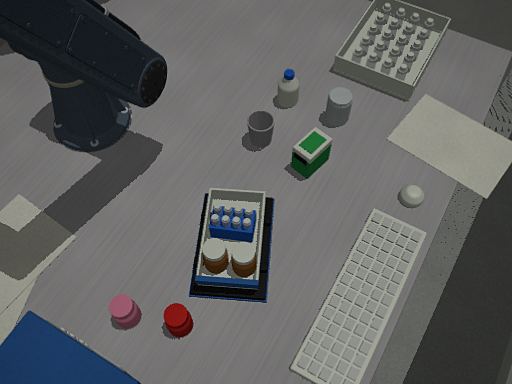

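```bash
python3 - <<'E'
import cv2
a=cv2.imread('pics/top0.png')[130:255,140:375]; cv2.imwrite('pics/topz.png',cv2.resize(a,None,fx=3.4,fy=3.4,interpolation=cv2.INTER_CUBIC))
a=cv2.imread('pics/scene0.png')[120:305,180:340]; cv2.imwrite('pics/scz.png',cv2.resize(a,None,fx=3.2,fy=3.2,interpolation=cv2.INTER_CUBIC))
E
```

```text
(no output)
```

View pics/topz.png

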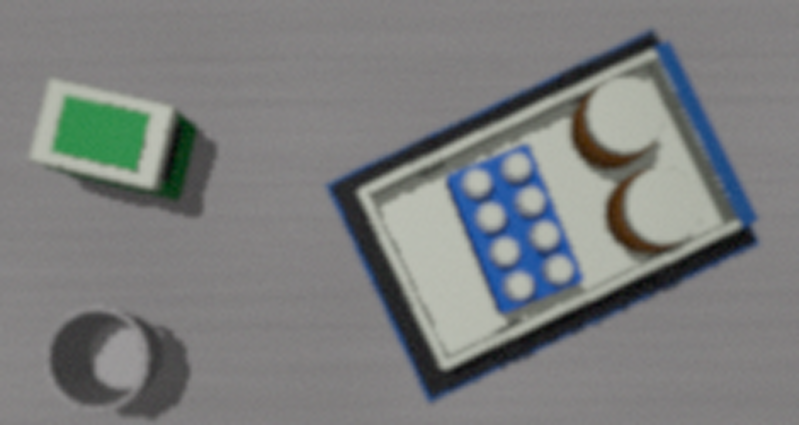

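View pics/scz.png

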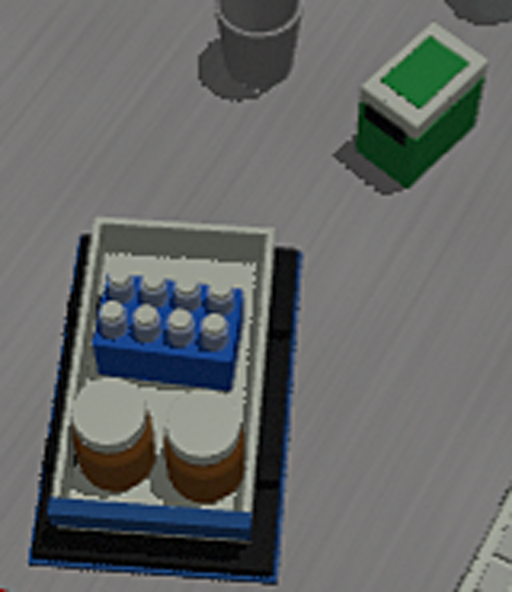

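View pics/wrist0.png

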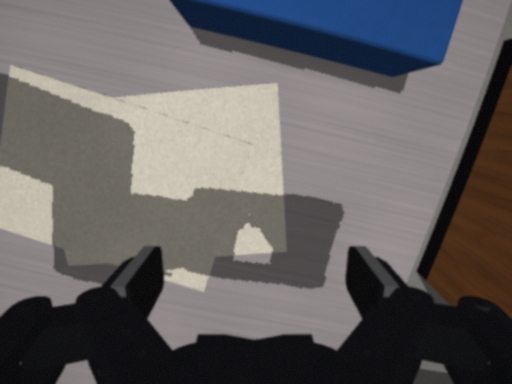

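```bash
cat > fit.py <<'E'
from h import *
T=lambda P:[(140-.35+u/3.4,130-.35+v/3.4) for u,v in P]
def rep(n,P,z,c='top'):
    X=np.array([atz(c,p,z) for p in P])[:,:2]; print(n,X.round(4).tolist(),'mean',X.mean(0).round(4)); return X
ang=lambda d:np.degrees(np.arctan2(d[1],d[0])).round(1)
X=rep('plate',T([(330,185),(655,30),(757,240),(432,400)]),.003)
print('yaxis',ang(X[0]+X[3]-X[1]-X[2]),'xaxis',ang(X[1]+X[0]-X[2]-X[3]), np.linalg.norm(X[0]-X[1]),np.linalg.norm(X[1]-X[2]))
X=rep('rim',T([(358,190),(655,50),(748,222),(440,370)]),.07)
print(np.linalg.norm(X[0]-X[1]),np.linalg.norm(X[3]-X[0]),'white end mid',(X[0]+X[3])/2,'yaxis',ang(X[0]+X[3]-X[1]-X[2]))
X=rep('case',T([(52,80),(182,110),(160,190),(30,158)]),.09)
print('long',ang(X[1]+X[2]-X[0]-X[3]),np.linalg.norm(X[0]-X[1]),np.linalg.norm(X[1]-X[2]))
X=rep('rack',T([(448,178),(528,147),(582,280),(503,314)]),.08)
print('yaxis',ang(X[0]+X[3]-X[1]-X[2]),np.linalg.norm(X[0]-X[1]),np.linalg.norm(X[1]-X[2]))
rep('jars',T([(624,116),(672,207)]),.11)
rep('cup',T([(103,358)]),.08)
S=lambda P:[(180-.35+u/3.2,120-.35+v/3.2) for u,v in P]
X=rep('plateS',S([(83,235),(300,250),(276,580),(32,562)]),.003,'scene')
X=rep('rimwhiteS',S([(96,218),(273,230)]),.07,'scene')
X=rep('caseS',S([(435,25),(487,65),(412,136),(361,92)]),.09,'scene')
print('long',ang(X[1]-X[2]+X[0]-X[3]),np.linalg.norm(X[0]-X[1]),np.linalg.norm(X[1]-X[2]))
X=rep('jarsS',S([(113,410),(205,422)]),.11,'scene')
X=rep('rackS',S([(96,343),(235,360),(242,290),(106,280)]),.08,'scene')
X=rep('cupS',S([(258,10)]),.08,'scene')
E
python3 fit.py
```

```text
plate [[0.5648, 0.0223], [0.6782, -0.2182], [0.5223, -0.2896], [0.4078, -0.0513]] mean [ 0.5433 -0.1342]
yaxis 115.4 xaxis 24.9 0.26585605012487423 0.1715118158343297
rim [[0.5545, -0.0017], [0.6488, -0.2043], [0.531, -0.2648], [0.4331, -0.0562]] mean [ 0.5419 -0.1317]
0.22352193579569277 0.13303303212036868 white end mid [ 0.49381192 -0.02892234] yaxis 115.0
case [[0.6283, 0.2024], [0.6069, 0.1143], [0.5536, 0.1286], [0.5758, 0.2165]] mean [0.5912 0.1655]
long -103.9 0.09059822132796609 0.055222647362354646
rack [[0.5611, -0.0623], [0.5815, -0.1159], [0.4925, -0.1506], [0.4704, -0.098]] mean [ 0.5264 -0.1067]
yaxis 111.8 0.057373798865857056 0.0955478915262605
jars [[0.5973, -0.1753], [0.5383, -0.205]] mean [ 0.5678 -0.1902]
cup [[0.4424, 0.1686]] mean [0.4424 0.1686]
plateS [[0.4065, -0.0458], [0.5618, 0.0266], [0.6764, -0.2157], [0.521, -0.2894]] mean [ 0.5414 -0.1311]
rimwhiteS [[0.4345, -0.0593], [0.554, -0.0034]] mean [ 0.4942 -0.0313]
caseS [[0.5782, 0.2126], [0.6305, 0.1973], [0.6101, 0.1093], [0.5579, 0.1265]] mean [0.5942 0.1614]
long 76.8 0.05450906316517544 0.09025124466939169
jarsS [[0.5418, -0.1992], [0.5994, -0.1764]] mean [ 0.5706 -0.1878]
rackS [[0.4943, -0.151], [0.5859, -0.1142], [0.5623, -0.0634], [0.4731, -0.1046]] mean [ 0.5289 -0.1083]
cupS [[0.4459, 0.1642]] mean [0.4459 0.1642]
```

```bash
cat >> h.py <<'E'
TR=np.array([.5425,-.1325]); TA=np.radians(115-90)
def tray(x,y): return TR+np.array([[np.cos(TA),-np.sin(TA)],[np.sin(TA),np.cos(TA)]])@[x,y]
def totray(p): return np.array([[np.cos(TA),np.sin(TA)],[-np.sin(TA),np.cos(TA)]])@(np.array(p)[:2]-TR)
def cur():
    s=manip.sense(); R=cv2.Rodrigues(np.array(s['orientation'],float))[0]
    return s,np.array(s['tcp_pos']),np.degrees(np.arctan2(R[1,0],R[0,0]))
def plan(x,y,z,yaw,n,p=None,y0=None):
    s,p1,y1=cur(); p=p1 if p is None else np.array(p); y0=y1 if y0 is None else y0
    D=(np.array([x,y,z])-p)/n; dyaw=(yaw-y0+180)%360-180
    for i in range(n):
        a=np.radians(y0+dyaw*i/n)
        print(dict(dx=round(float(D[0]*np.cos(a)+D[1]*np.sin(a)),4),dy=round(float(D[0]*np.sin(a)-D[1]*np.cos(a)),4),dz=round(float(-D[2]),4),rz=round(float(-dyaw/n),2)))
E
python3 - <<'E'
from h import *
print(manip.finger_overhang,cur()[2])
t=tray(0,.087);print(t); plan(*t,.2,25,15)
E
```

```text
0.025 -77.1775159959412
[ 0.50573221 -0.05365122]
{'dx': -0.0307, 'dy': -0.0321, 'dz': 0.0038, 'rz': -6.81}
{'dx': -0.0267, 'dy': -0.0355, 'dz': 0.0038, 'rz': -6.81}
{'dx': -0.0223, 'dy': -0.0384, 'dz': 0.0038, 'rz': -6.81}
{'dx': -0.0176, 'dy': -0.0408, 'dz': 0.0038, 'rz': -6.81}
{'dx': -0.0126, 'dy': -0.0426, 'dz': 0.0038, 'rz': -6.81}
{'dx': -0.0075, 'dy': -0.0438, 'dz': 0.0038, 'rz': -6.81}
{'dx': -0.0022, 'dy': -0.0443, 'dz': 0.0038, 'rz': -6.81}
{'dx': 0.0031, 'dy': -0.0443, 'dz': 0.0038, 'rz': -6.81}
{'dx': 0.0083, 'dy': -0.0436, 'dz': 0.0038, 'rz': -6.81}
{'dx': 0.0134, 'dy': -0.0423, 'dz': 0.0038, 'rz': -6.81}
{'dx': 0.0183, 'dy': -0.0404, 'dz': 0.0038, 'rz': -6.81}
{'dx': 0.023, 'dy': -0.038, 'dz': 0.0038, 'rz': -6.81}
{'dx': 0.0273, 'dy': -0.035, 'dz': 0.0038, 'rz': -6.81}
{'dx': 0.0313, 'dy': -0.0315, 'dz': 0.0038, 'rz': -6.81}
{'dx': 0.0348, 'dy': -0.0276, 'dz': 0.0038, 'rz': -6.81}
```

Emit:
{"method": "arm_command", "body": {
  "plan": [
    {"jaw":0,"dx":-0.031,"dy":-0.032,"dz":0.004,"rx":0,"ry":0,"rz":-6.8},
    {"jaw":0,"dx":-0.027,"dy":-0.0355,"dz":0.004,"rx":0,"ry":0,"rz":-6.8},
    {"jaw":0,"dx":-0.022,"dy":-0.0385,"dz":0.004,"rx":0,"ry":0,"rz":-6.8},
    {"jaw":0,"dx":-0.0175,"dy":-0.041,"dz":0.004,"rx":0,"ry":0,"rz":-6.8},
    {"jaw":0,"dx":-0.0125,"dy":-0.0425,"dz":0.004,"rx":0,"ry":0,"rz":-6.8}
  ]
}}

```text
time: 1.35
tcp_pos: [0.2621, -0.4225, 0.2364]
orientation: [2.923, -1.15, 0.001]
force: [0.2, -0.1, 0.8]
width: 0.0425
```

Emit:
{"method": "arm_command", "body": {
  "plan": [
    {"jaw":0,"dx":-0.0075,"dy":-0.044,"dz":0.004,"rx":0,"ry":0,"rz":-6.8},
    {"jaw":0,"dx":-0.002,"dy":-0.044,"dz":0.004,"rx":0,"ry":0,"rz":-6.8},
    {"jaw":0,"dx":0.003,"dy":-0.044,"dz":0.004,"rx":0,"ry":0,"rz":-6.8},
    {"jaw":0,"dx":0.008,"dy":-0.0435,"dz":0.004,"rx":0,"ry":0,"rz":-6.8},
    {"jaw":0,"dx":0.0135,"dy":-0.042,"dz":0.004,"rx":0,"ry":0,"rz":-6.8}
  ]
}}

```text
time: 1.85
tcp_pos: [0.3844, -0.2382, 0.2165]
orientation: [3.131, -0.244, 0.001]
force: [0.3, -0.3, -0.1]
width: 0.0428
```

Emit:
{"method": "arm_command", "body": {
  "plan": [
    {"jaw":0,"dx":0.018,"dy":-0.04,"dz":0.004,"rx":0,"ry":0,"rz":-6.8},
    {"jaw":0,"dx":0.023,"dy":-0.038,"dz":0.004,"rx":0,"ry":0,"rz":-6.8},
    {"jaw":0,"dx":0.027,"dy":-0.035,"dz":0.004,"rx":0,"ry":0,"rz":-6.8},
    {"jaw":0,"dx":0.031,"dy":-0.0315,"dz":0.004,"rx":0,"ry":0,"rz":-6.8},
    {"jaw":0,"dx":0.035,"dy":-0.0275,"dz":0.004,"rx":0,"ry":0,"rz":-6.8}
  ]
}}

```text
time: 2.35
tcp_pos: [0.5065, -0.0534, 0.1964]
orientation: [3.066, 0.683, 0.001]
force: [0.8, -0.9, 0.5]
width: 0.0426
```

```bash
python3 - <<'E'
from h import *
s,p,y=cur();print(s['time'],p,y,s['width'],totray(p))
snap('wrist','w1'); t=tray(0,.087);plan(*t,.2,25,1)
E
```

```text
2.35 [ 0.50652521 -0.05343223  0.19640662] 25.111955989042503 0.04262538064314391 [0.00081126 0.08686334]
{'dx': -0.0058, 'dy': 0.0028, 'dz': -0.0038, 'rz': 0.49}
```

View pics/w1.png

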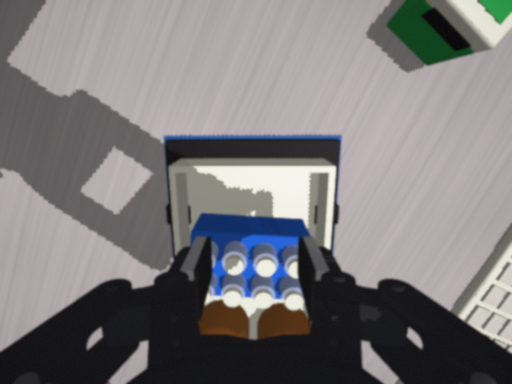

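```bash
python3 - <<'E'
from h import *
s,p,y=cur();print(p,y,totray(p))
for uv,z in [((196,214),.03),((305,219),.03),((172,165),.07),((332,165),.07),((167,137),.003),((341,137),.003),((180,171),.07)]:
    print(uv,totray(atz('wrist',uv,z)).round(4))
plan(*tray(0,.087),.2,25,1)
E
```

```text
[ 0.50979051 -0.0485819   0.19622362] 25.487631399075063 [0.00582046 0.08987926]
(196, 214) [-0.0499  0.0626]
(305, 219) [0.0562 0.0581]
(172, 165) [-0.0598  0.1169]
(332, 165) [0.0684 0.1178]
(167, 137) [-0.0808  0.1342]
(341, 137) [0.0929 0.1355]
(180, 171) [-0.0536  0.1121]
{'dx': -0.0058, 'dy': 0.0028, 'dz': -0.0038, 'rz': 0.49}
```

Emit:
{"method": "arm_command", "body": {
  "plan": [
    {"jaw":0,"dx":-0.006,"dy":0.002,"dz":0.0,"rx":0,"ry":0,"rz":0.5},
    {"jaw":0,"dx":0,"dy":0,"dz":0.02,"rx":0,"ry":0,"rz":0},
    {"jaw":0,"dx":0,"dy":0,"dz":0.03,"rx":0,"ry":0,"rz":0},
    {"jaw":0,"dx":0,"dy":0,"dz":0.02,"rx":0,"ry":0,"rz":0},
    {"jaw":0,"dx":0,"dy":0,"dz":0,"rx":0,"ry":0,"rz":0}
  ]
}}

```text
time: 2.9
tcp_pos: [0.4985, -0.06, 0.1244]
orientation: [-3.069, -0.658, 0.008]
force: [-0.4, -1.6, 0.5]
width: 0.0421
```

```bash
python3 - <<'E'
from h import *
s,p,y=cur();print(s['time'],p,y,s['width'],totray(p),s['force'])
snap('wrist','w2');snap('scene','s2')
s,p,y=cur();print(p,totray(p))
E
```

```text
2.9 [ 0.49853404 -0.05999097  0.12435187] 24.18617222028188 0.04214624058021338 [-0.00920305  0.08429632] [-0.43141473 -1.61036869  0.49990418]
[ 0.50056488 -0.06035341  0.12652931] [-0.00751566  0.08310957]
```

View pics/w2.png

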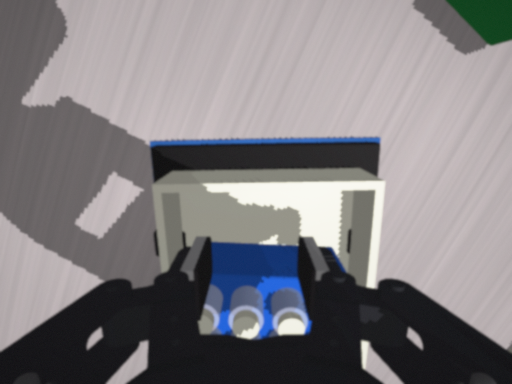

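Emit:
{"method": "arm_command", "body": {
  "plan": [
    {"jaw":0,"dx":0.0055,"dy":-0.004,"dz":0.0,"rx":0,"ry":0,"rz":-0.6},
    {"jaw":0,"dx":0,"dy":0,"dz":0,"rx":0,"ry":0,"rz":0},
    {"jaw":0,"dx":0,"dy":0,"dz":0.01,"rx":0,"ry":0,"rz":0},
    {"jaw":0,"dx":0,"dy":0,"dz":0.01,"rx":0,"ry":0,"rz":0},
    {"jaw":0,"dx":0,"dy":0,"dz":0,"rx":0,"ry":0,"rz":0}
  ]
}}

```text
time: 3.5
tcp_pos: [0.5033, -0.0531, 0.1049]
orientation: [-3.066, -0.678, 0.004]
force: [-0.7, 0.3, 0.1]
width: 0.043
```

```bash
python3 - <<'E'
from h import *
s,p,y=cur();print(s['time'],p,y,s['width'],totray(p),s['force'])
snap('wrist','w3')
s,p,y=cur();print(p,totray(p))
E
```

```text
3.5 [ 0.50325569 -0.05312071  0.10491713] 24.925519922417752 0.042995230071985815 [-0.00202029  0.08852743] [-0.72523438  0.27665256  0.14025509]
[ 0.50350541 -0.05320789  0.10531978] [-0.00183081  0.08834288]
```

View pics/w3.png

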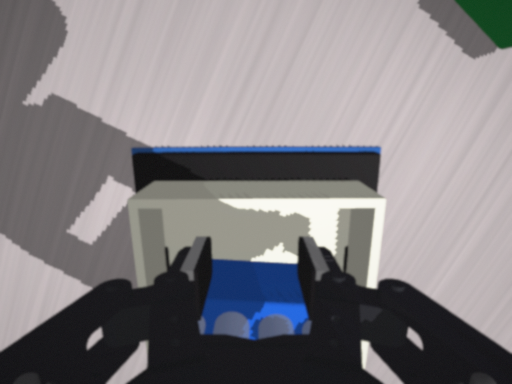

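```bash
python3 - <<'E'
from h import *
for uv,z in [((134,148),.003),((380,147),.003),((212,260),.03),((298,263),.03),((135,198),.07),((383,198),.07),((155,182),.07)]:
    print(uv,totray(atz('wrist',uv,z)).round(4))
E
```

```text
(134, 148) [-0.0884  0.1323]
(380, 147) [0.0878 0.1328]
(212, 260) [-0.0314  0.0581]
(298, 263) [0.028  0.0558]
(135, 198) [-0.0641  0.1134]
(383, 198) [0.0649 0.1132]
(155, 182) [-0.0529  0.1219]
```

Emit:
{"method": "arm_command", "body": {
  "plan": [
    {"jaw":0,"dx":0.002,"dy":0.0,"dz":0.015,"rx":0,"ry":0,"rz":0},
    {"jaw":0,"dx":0,"dy":0,"dz":0.015,"rx":0,"ry":0,"rz":0},
    {"jaw":0,"dx":0,"dy":0,"dz":0.004,"rx":0,"ry":0,"rz":0},
    {"jaw":0,"dx":0,"dy":0.006,"dz":0,"rx":0,"ry":0,"rz":0},
    {"jaw":0,"dx":0,"dy":0.006,"dz":0,"rx":0,"ry":0,"rz":0}
  ]
}}

```text
time: 4.05
tcp_pos: [0.5116, -0.0639, 0.0726]
orientation: [3.067, 0.678, 0.001]
force: [0.2, 0.4, 0.0]
width: 0.0429
```

Emit:
{"method": "arm_command", "body": {
  "plan": [
    {"jaw":0,"dx":0,"dy":0.006,"dz":0,"rx":0,"ry":0,"rz":0},
    {"jaw":0,"dx":0,"dy":0.005,"dz":0,"rx":0,"ry":0,"rz":0},
    {"jaw":0,"dx":0,"dy":0.005,"dz":0,"rx":0,"ry":0,"rz":0},
    {"jaw":0,"dx":0,"dy":0.005,"dz":0,"rx":0,"ry":0,"rz":0},
    {"jaw":0,"dx":0,"dy":0.005,"dz":0,"rx":0,"ry":0,"rz":0}
  ]
}}

```text
time: 4.55
tcp_pos: [0.5212, -0.0864, 0.0728]
orientation: [-3.066, -0.677, 0.002]
force: [-3.7, 5.3, 4.4]
width: 0.0427
```

```bash
python3 - <<'E'
from h import *
s,p,y=cur();print(s['time'],p,y,s['width'],totray(p),s['force'])
snap('wrist','w4');a=snap('scene','s4')
b=a[150:305,160:300,::-1];cv2.imwrite('pics/s4z.png',cv2.resize(b,None,fx=3.6,fy=3.6,interpolation=cv2.INTER_CUBIC))
s,p,y=cur();print(p,totray(p),s['force'])
E
```

```text
4.55 [ 0.52119732 -0.08644333  0.07276445] 24.90787830613546 0.042722978790879135 [0.00015761 0.05074442] [-3.70879784  5.33576572  4.35648484]
[ 0.52209069 -0.08745636  0.0726753 ] [0.00053915 0.04944875] [-2.37035174  1.27224906  0.8132663 ]
```

View pics/w4.png

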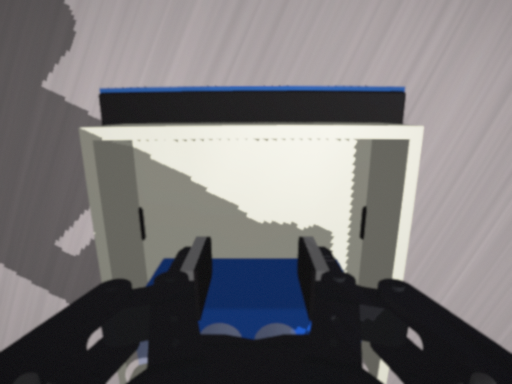

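View pics/s4z.png

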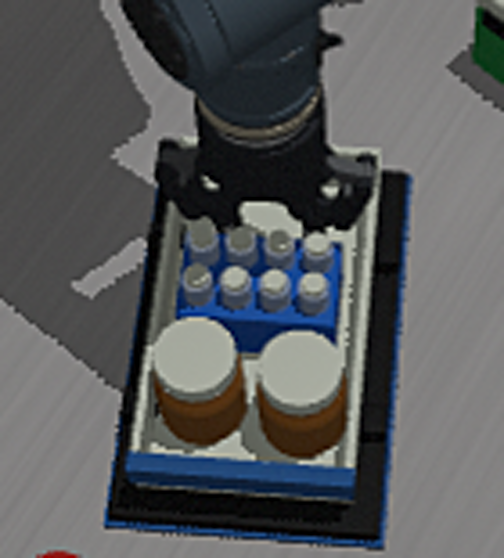

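Emit:
{"method": "arm_command", "body": {
  "plan": [
    {"jaw":0,"dx":0,"dy":0.005,"dz":0,"rx":0,"ry":0,"rz":0},
    {"jaw":0,"dx":0,"dy":0.005,"dz":0,"rx":0,"ry":0,"rz":0},
    {"jaw":0,"dx":0,"dy":0.005,"dz":0,"rx":0,"ry":0,"rz":0},
    {"jaw":0,"dx":0,"dy":0.005,"dz":0,"rx":0,"ry":0,"rz":0},
    {"jaw":0,"dx":0,"dy":0.002,"dz":0,"rx":0,"ry":0,"rz":0}
  ]
}}

```text
time: 5.15
tcp_pos: [0.5302, -0.106, 0.0725]
orientation: [-3.065, -0.676, 0.004]
force: [-3.5, 7.8, 6.2]
width: 0.0428
```

```bash
python3 - <<'E'
from h import *
s,p,y=cur();print(s['time'],p,y,s['width'],totray(p),s['force'])
snap('wrist','w5');a=snap('scene','s5')
b=a[150:305,160:300,::-1];cv2.imwrite('pics/s5z.png',cv2.resize(b,None,fx=3.6,fy=3.6,interpolation=cv2.INTER_CUBIC))
s,p,y=cur();print(p,totray(p),s['force'])
E
```

```text
5.15 [ 0.53021548 -0.10602704  0.07247365] 24.886211619230153 0.0428238809582944 [5.44011467e-05 2.91843145e-02] [-3.46633778  7.80588294  6.22633486]
[ 0.53030457 -0.10623237  0.07246257] [4.83638755e-05 2.89605652e-02] [-2.91750646  5.19691803  6.28139963]
```

View pics/w5.png

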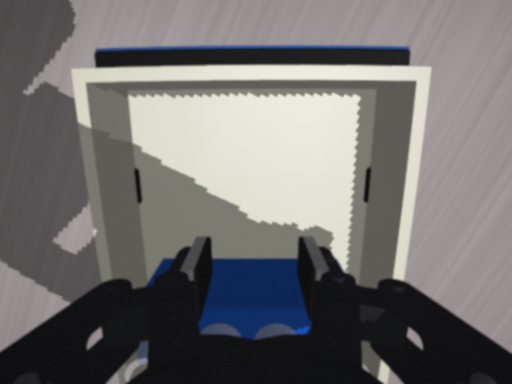

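View pics/s5z.png

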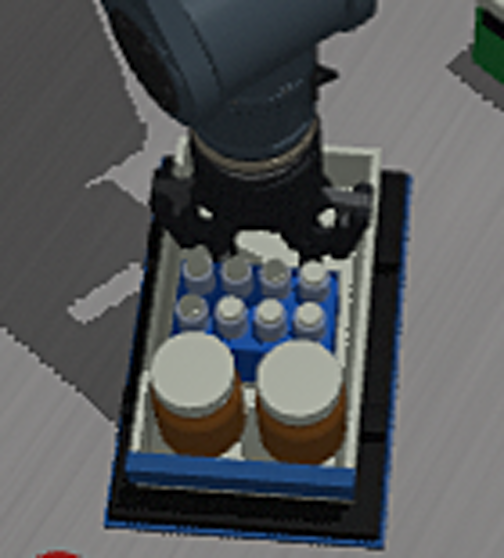

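```bash
python3 - <<'E'
from h import *
for uv in [(212,259),(298,259),(168,259),(335,262)]: print(totray(atz('wrist',uv,.03)).round(4))
E
```

```text
[-0.0245  0.0159]
[0.0248 0.0158]
[-0.0499  0.0158]
[0.0462 0.0138]
```

Emit:
{"method": "arm_command", "body": {
  "plan": [
    {"jaw":0,"dx":0,"dy":0.004,"dz":0,"rx":0,"ry":0,"rz":0},
    {"jaw":0,"dx":0,"dy":0.003,"dz":0,"rx":0,"ry":0,"rz":0},
    {"jaw":0,"dx":0,"dy":0.002,"dz":0,"rx":0,"ry":0,"rz":0},
    {"jaw":0,"dx":0,"dy":0.001,"dz":0,"rx":0,"ry":0,"rz":0},
    {"jaw":0,"dx":0,"dy":0.001,"dz":0,"rx":0,"ry":0,"rz":0}
  ]
}}

```text
time: 5.75
tcp_pos: [0.5344, -0.1154, 0.0725]
orientation: [-3.064, -0.677, 0.005]
force: [-3.9, 7.6, 6.7]
width: 0.0427
```

Emit:
{"method": "arm_command", "body": {
  "plan": [
    {"jaw":0,"dx":0,"dy":0.001,"dz":0,"rx":0,"ry":0,"rz":0},
    {"jaw":0,"dx":0,"dy":0.001,"dz":0,"rx":0,"ry":0,"rz":0},
    {"jaw":0,"dx":0,"dy":0.001,"dz":0,"rx":0,"ry":0,"rz":0},
    {"jaw":0,"dx":0,"dy":0.0,"dz":0,"rx":0,"ry":0,"rz":0},
    {"jaw":0,"dx":0,"dy":0.0,"dz":0,"rx":0,"ry":0,"rz":0}
  ]
}}

```text
time: 6.25
tcp_pos: [0.5346, -0.1163, 0.0725]
orientation: [-3.061, -0.676, 0.007]
force: [-3.8, 12.4, 9.7]
width: 0.0427
```

```bash
python3 - <<'E'
from h import *
s,p,y=cur();print(s['time'],p,y,s['width'],totray(p),s['force'])
a=snap('scene','s6');b=a[150:305,160:300,::-1];cv2.imwrite('pics/s6z.png',cv2.resize(b,None,fx=3.6,fy=3.6,interpolation=cv2.INTER_CUBIC))
E
```

```text
6.25 [ 0.53462601 -0.11633777  0.07247504] 24.923544089073328 0.04272101474764087 [-0.00030581  0.01797564] [-3.77009496 12.43534234  9.65618352]
```

View pics/s6z.png

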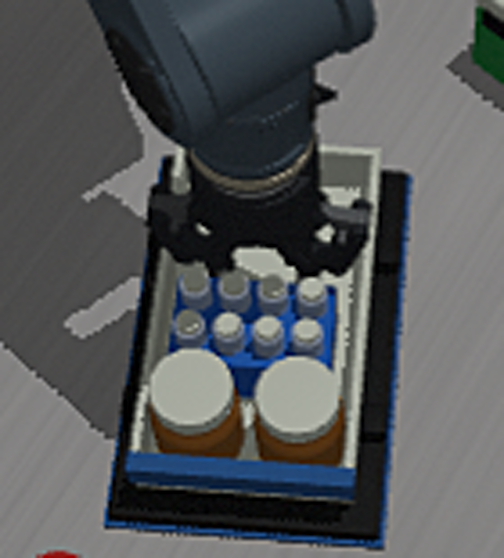

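Emit:
{"method": "arm_command", "body": {
  "plan": [
    {"jaw":0,"dx":0,"dy":0.001,"dz":0,"rx":0,"ry":0,"rz":0},
    {"jaw":0,"dx":0,"dy":0.001,"dz":0,"rx":0,"ry":0,"rz":0},
    {"jaw":0,"dx":0,"dy":0.001,"dz":0,"rx":0,"ry":0,"rz":0},
    {"jaw":0,"dx":0,"dy":0.0,"dz":0,"rx":0,"ry":0,"rz":0},
    {"jaw":0,"dx":0,"dy":0.0,"dz":0,"rx":0,"ry":0,"rz":0}
  ]
}}

```text
time: 6.8
tcp_pos: [0.5346, -0.1165, 0.0725]
orientation: [-3.057, -0.676, 0.011]
force: [-3.8, 19.8, 12.5]
width: 0.0428
```

Emit:
{"method": "arm_command", "body": {
  "plan": [
    {"jaw":0,"dx":0,"dy":-0.006,"dz":0,"rx":0,"ry":0,"rz":0},
    {"jaw":0,"dx":0,"dy":-0.012,"dz":0,"rx":0,"ry":0,"rz":0},
    {"jaw":0,"dx":0,"dy":-0.012,"dz":0,"rx":0,"ry":0,"rz":0},
    {"jaw":0,"dx":0,"dy":-0.006,"dz":-0.02,"rx":0,"ry":0,"rz":0},
    {"jaw":0,"dx":0,"dy":0.0,"dz":-0.04,"rx":0,"ry":0,"rz":0}
  ]
}}

```text
time: 7.3
tcp_pos: [0.5208, -0.0883, 0.1303]
orientation: [-3.063, -0.678, 0.01]
force: [0.6, -0.6, 0.2]
width: 0.0425
```

Emit:
{"method": "arm_command", "body": {
  "plan": [
    {"jaw":1,"dx":0,"dy":0,"dz":-0.04,"rx":0,"ry":0,"rz":0},
    {"jaw":1,"dx":0,"dy":0,"dz":-0.04,"rx":0,"ry":0,"rz":0},
    {"jaw":1,"dx":0,"dy":0,"dz":-0.02,"rx":0,"ry":0,"rz":0},
    {"jaw":1,"dx":0,"dy":0,"dz":0,"rx":0,"ry":0,"rz":0},
    {"jaw":1,"dx":0,"dy":0.0,"dz":0,"rx":0,"ry":0,"rz":0}
  ]
}}

```text
time: 7.8
tcp_pos: [0.5232, -0.0898, 0.2322]
orientation: [3.067, 0.678, 0.001]
force: [0.4, 0.0, 0.3]
width: 0.0857
```

```bash
python3 - <<'E'
from h import *
s,p,y=cur();print(s['time'],p,y,s['width'],totray(p),s['force'])
snap('wrist','w7')
print('planned to case');plan(.592,.1635,.235,-13.5,8)
E
```

```text
7.8 [ 0.52318073 -0.08978469  0.23220871] 24.920539278310095 0.08565001908584131 [0.00054307 0.0468779 ] [0.36196878 0.01344668 0.27710434]
planned to case
{'dx': 0.0212, 'dy': -0.025, 'dz': -0.0005, 'rz': 4.8}
{'dx': 0.019, 'dy': -0.0267, 'dz': -0.0005, 'rz': 4.8}
{'dx': 0.0167, 'dy': -0.0282, 'dz': -0.0005, 'rz': 4.8}
{'dx': 0.0143, 'dy': -0.0295, 'dz': -0.0005, 'rz': 4.8}
{'dx': 0.0118, 'dy': -0.0306, 'dz': -0.0005, 'rz': 4.8}
{'dx': 0.0092, 'dy': -0.0315, 'dz': -0.0005, 'rz': 4.8}
{'dx': 0.0065, 'dy': -0.0322, 'dz': -0.0005, 'rz': 4.8}
{'dx': 0.0038, 'dy': -0.0326, 'dz': -0.0005, 'rz': 4.8}
```

View pics/w7.png

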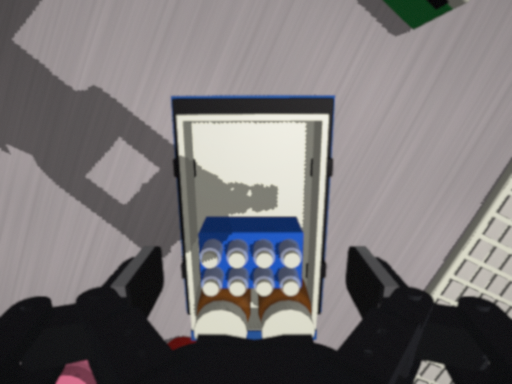

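```bash
python3 - <<'E'
from h import *
for uv,z in [((207,217),.03),((300,218),.03),((174,97),.003),((334,97),.003),((192,122),.07),((309,122),.07)]: print(totray(atz('wrist',uv,z)).round(4))
E
```

```text
[-0.0523  0.0055]
[0.0495 0.0043]
[-0.0869  0.1327]
[0.0855 0.1323]
[-0.0553  0.1077]
[0.0481 0.1075]
```

Emit:
{"method": "arm_command", "body": {
  "plan": [
    {"jaw":1,"dx":0.021,"dy":-0.025,"dz":0,"rx":0,"ry":0,"rz":4.8},
    {"jaw":1,"dx":0.019,"dy":-0.0265,"dz":0,"rx":0,"ry":0,"rz":4.8},
    {"jaw":1,"dx":0.0165,"dy":-0.028,"dz":0,"rx":0,"ry":0,"rz":4.8},
    {"jaw":1,"dx":0.0145,"dy":-0.0295,"dz":0,"rx":0,"ry":0,"rz":4.8},
    {"jaw":1,"dx":0.012,"dy":-0.0305,"dz":0,"rx":0,"ry":0,"rz":4.8}
  ]
}}

```text
time: 8.35
tcp_pos: [0.566, 0.0689, 0.2299]
orientation: [-3.141, -0.019, 0.007]
force: [0.5, -0.3, 0.0]
width: 0.0854
```

Emit:
{"method": "arm_command", "body": {
  "plan": [
    {"jaw":1,"dx":0.009,"dy":-0.0315,"dz":0,"rx":0,"ry":0,"rz":4.8},
    {"jaw":1,"dx":0.0065,"dy":-0.032,"dz":0,"rx":0,"ry":0,"rz":4.8},
    {"jaw":1,"dx":0.004,"dy":-0.0325,"dz":0,"rx":0,"ry":0,"rz":4.8},
    {"jaw":1,"dx":0,"dy":0,"dz":0,"rx":0,"ry":0,"rz":0},
    {"jaw":1,"dx":0,"dy":0,"dz":0,"rx":0,"ry":0,"rz":0}
  ]
}}

```text
time: 8.85
tcp_pos: [0.5918, 0.1627, 0.23]
orientation: [3.119, -0.365, -0.006]
force: [-0.2, -0.7, -0.1]
width: 0.085
```

```bash
python3 - <<'E'
from h import *
s,p,y=cur();print(s['time'],p,y,s['width'],s['force'])
snap('wrist','w8');a=snap('top','t8');s,p,y=cur();print(p,y)
b=a[130:255,140:375,::-1];cv2.imwrite('pics/t8z.png',cv2.resize(b,None,fx=3.4,fy=3.4,interpolation=cv2.INTER_CUBIC))
E
```

```text
8.85 [0.59176838 0.16266383 0.23002373] -13.334486000039545 0.084964317512643 [-0.23123034 -0.72540101 -0.13193069]
[0.59199589 0.16139758 0.230859  ] -13.479665543433287
```

View pics/w8.png

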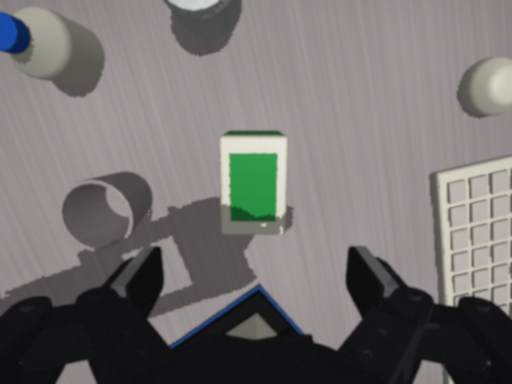

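View pics/t8z.png

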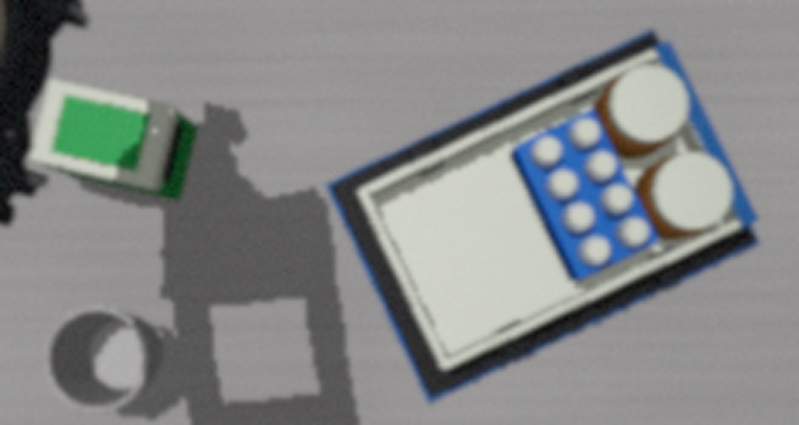

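```bash
python3 - <<'E'
from h import *
X=np.array([atz('wrist',uv,.09)[:2] for uv in [(221,137),(287,137),(286,234),(221,234)]]);print(X.round(4),X.mean(0))
d=X[1]+X[2]-X[0]-X[3];print(np.degrees(np.arctan2(d[1],d[0])),np.linalg.norm(X[0]-X[1]),np.linalg.norm(X[1]-X[2]))
c=X.mean(0)
plan(*c,.23,-13.5,1)
E
```

```text
[[0.5761 0.2147]
 [0.6292 0.202 ]
 [0.6106 0.118 ]
 [0.5536 0.1316]] [0.59235763 0.16658124]
-13.463263737816025 0.05461683142425149 0.0859983149832664
{'dx': -0.0009, 'dy': -0.0051, 'dz': 0.0009, 'rz': 0.02}
```

Emit:
{"method": "arm_command", "body": {
  "plan": [
    {"jaw":1,"dx":-0.001,"dy":-0.0035,"dz":0.02,"rx":0,"ry":0,"rz":0},
    {"jaw":1,"dx":0,"dy":0,"dz":0.035,"rx":0,"ry":0,"rz":0},
    {"jaw":1,"dx":0,"dy":0,"dz":0.015,"rx":0,"ry":0,"rz":0},
    {"jaw":1,"dx":0,"dy":0,"dz":0,"rx":0,"ry":0,"rz":0},
    {"jaw":1,"dx":0,"dy":0,"dz":0,"rx":0,"ry":0,"rz":0}
  ]
}}

```text
time: 9.45
tcp_pos: [0.5929, 0.1649, 0.1623]
orientation: [3.119, -0.371, -0.001]
force: [-0.3, -0.2, 0.7]
width: 0.0852
```

```bash
python3 - <<'E'
from h import *
s,p,y=cur();print(s['time'],p,y,s['width'],s['force'])
snap('wrist','w9');s,p,y=cur();print(p,y)
E
```

```text
9.45 [0.59285776 0.164861   0.16233264] -13.554554503453797 0.08521943112300492 [-0.30622814 -0.16520677  0.66299375]
[0.59342804 0.16513992 0.16315574] -13.53827256727379
```

View pics/w9.png

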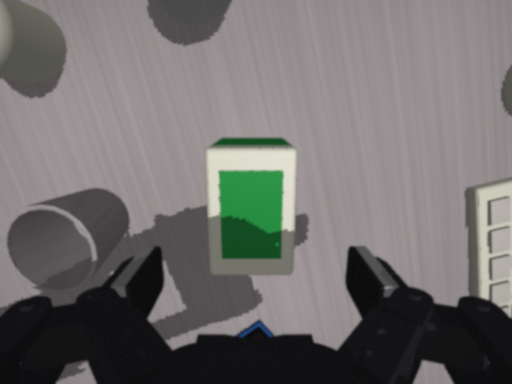

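```bash
python3 - <<'E'
from h import *
X=np.array([atz('wrist',uv,.09)[:2] for uv in [(207,147),(296,148),(294,275),(210,275)]])
c=X.mean(0);print(c);plan(*c,.061,-13.5,1)
E
```

```text
[0.59269033 0.1684306 ]
{'dx': -0.0015, 'dy': -0.003, 'dz': 0.1022, 'rz': -0.04}
```

Emit:
{"method": "arm_command", "body": {
  "plan": [
    {"jaw":1,"dx":-0.001,"dy":-0.002,"dz":0.025,"rx":0,"ry":0,"rz":0},
    {"jaw":1,"dx":0,"dy":0,"dz":0.035,"rx":0,"ry":0,"rz":0},
    {"jaw":1,"dx":0,"dy":0,"dz":0.03,"rx":0,"ry":0,"rz":0},
    {"jaw":1,"dx":0,"dy":0,"dz":0.011,"rx":0,"ry":0,"rz":0},
    {"jaw":1,"dx":0,"dy":0,"dz":0,"rx":0,"ry":0,"rz":0}
  ]
}}

```text
time: 10.0
tcp_pos: [0.592, 0.1679, 0.0608]
orientation: [3.119, -0.369, -0.002]
force: [0.4, -0.1, -0.0]
width: 0.0856
```

Emit:
{"method": "arm_command", "body": {
  "plan": [
    {"jaw":-1,"dx":0,"dy":0,"dz":0,"rx":0,"ry":0,"rz":0},
    {"jaw":-1,"dx":0,"dy":0,"dz":0,"rx":0,"ry":0,"rz":0},
    {"jaw":-1,"dx":0,"dy":0,"dz":0,"rx":0,"ry":0,"rz":0},
    {"jaw":-1,"dx":0,"dy":0,"dz":0,"rx":0,"ry":0,"rz":0},
    {"jaw":-1,"dx":0,"dy":0,"dz":0,"rx":0,"ry":0,"rz":0}
  ]
}}

```text
time: 10.5
tcp_pos: [0.5932, 0.1684, 0.0635]
orientation: [-3.119, 0.369, -0.004]
force: [-1.5, 0.4, 7.3]
width: 0.0576
```

```bash
python3 - <<'E'
from h import *
s,p,y=cur();print(s['time'],p,y,s['width'],s['force'])
snap('wrist','w10')
E
```

```text
10.5 [0.59323032 0.16840696 0.06351096] -13.47921665305759 0.05761756229825591 [-1.46340023  0.41916567  7.25856893]
```

View pics/w10.png

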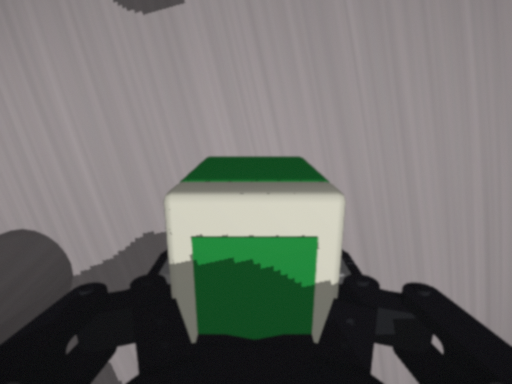

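```bash
python3 - <<'E'
from h import *
s,p,y=cur();a=np.radians(y);yt=np.array([np.sin(a),-np.cos(a)])
for uv in[(175,190),(256,190),(335,190)]:
    d=atz('wrist',uv,.09)-p; print('far edge tool y',d[:2]@yt,'tool x',d[:2]@[np.cos(a),np.sin(a)])
d=np.array([.592,.1655])-p[:2];print('from others',d@yt)
E
```

```text
far edge tool y -0.0444017629743715 tool x -0.024283763880081202
far edge tool y -0.04436552440017722 tool x 0.0005779941509665299
far edge tool y -0.04434915749969156 tool x 0.024863295618358646
from others 0.003111260604543493
```

Emit:
{"method": "arm_command", "body": {
  "plan": [
    {"jaw":-1,"dx":0,"dy":0,"dz":-0.01,"rx":0,"ry":0,"rz":0},
    {"jaw":-1,"dx":0,"dy":0,"dz":-0.03,"rx":0,"ry":0,"rz":0},
    {"jaw":-1,"dx":0,"dy":0,"dz":-0.035,"rx":0,"ry":0,"rz":0},
    {"jaw":-1,"dx":0,"dy":0,"dz":-0.035,"rx":0,"ry":0,"rz":0},
    {"jaw":-1,"dx":0,"dy":0,"dz":-0.02,"rx":0,"ry":0,"rz":0}
  ]
}}

```text
time: 11.05
tcp_pos: [0.5933, 0.1682, 0.1947]
orientation: [-3.119, 0.368, -0.007]
force: [1.5, 0.6, -3.6]
width: 0.0575
```

```bash
python3 - <<'E'
from h import *
plan(*tray(0,.058),.192,25,9)
E
```

```text
{'dx': -0.0017, 'dy': 0.0288, 'dz': 0.0003, 'rz': -4.27}
{'dx': -0.0039, 'dy': 0.0286, 'dz': 0.0003, 'rz': -4.27}
{'dx': -0.006, 'dy': 0.0282, 'dz': 0.0003, 'rz': -4.27}
{'dx': -0.0081, 'dy': 0.0277, 'dz': 0.0003, 'rz': -4.27}
{'dx': -0.0101, 'dy': 0.027, 'dz': 0.0003, 'rz': -4.27}
{'dx': -0.0121, 'dy': 0.0262, 'dz': 0.0003, 'rz': -4.27}
{'dx': -0.014, 'dy': 0.0252, 'dz': 0.0003, 'rz': -4.27}
{'dx': -0.0158, 'dy': 0.0241, 'dz': 0.0003, 'rz': -4.27}
{'dx': -0.0176, 'dy': 0.0228, 'dz': 0.0003, 'rz': -4.27}
```

Emit:
{"method": "arm_command", "body": {
  "plan": [
    {"jaw":-1,"dx":-0.0015,"dy":0.029,"dz":0,"rx":0,"ry":0,"rz":-4.3},
    {"jaw":-1,"dx":-0.004,"dy":0.0285,"dz":0,"rx":0,"ry":0,"rz":-4.3},
    {"jaw":-1,"dx":-0.006,"dy":0.028,"dz":0,"rx":0,"ry":0,"rz":-4.3},
    {"jaw":-1,"dx":-0.008,"dy":0.0275,"dz":0,"rx":0,"ry":0,"rz":-4.3},
    {"jaw":-1,"dx":-0.01,"dy":0.027,"dz":0,"rx":0,"ry":0,"rz":-4.3}
  ]
}}

```text
time: 11.55
tcp_pos: [0.5499, 0.0295, 0.1917]
orientation: [3.133, 0.225, 0.0]
force: [-0.7, -0.1, -3.3]
width: 0.0574
```

Emit:
{"method": "arm_command", "body": {
  "plan": [
    {"jaw":-1,"dx":-0.012,"dy":0.026,"dz":0,"rx":0,"ry":0,"rz":-4.3},
    {"jaw":-1,"dx":-0.014,"dy":0.025,"dz":0,"rx":0,"ry":0,"rz":-4.3},
    {"jaw":-1,"dx":-0.016,"dy":0.024,"dz":0,"rx":0,"ry":0,"rz":-4.3},
    {"jaw":-1,"dx":-0.0175,"dy":0.023,"dz":0,"rx":0,"ry":0,"rz":-4.3},
    {"jaw":-1,"dx":0,"dy":0,"dz":0,"rx":0,"ry":0,"rz":0}
  ]
}}

```text
time: 12.05
tcp_pos: [0.5167, -0.0827, 0.1917]
orientation: [3.065, 0.681, -0.0]
force: [1.1, 0.2, -2.0]
width: 0.0575
```

Emit:
{"method": "arm_command", "body": {
  "plan": [
    {"jaw":-1,"dx":0,"dy":0,"dz":0.01,"rx":0,"ry":0,"rz":0},
    {"jaw":-1,"dx":0,"dy":0,"dz":0.01,"rx":0,"ry":0,"rz":0},
    {"jaw":-1,"dx":0,"dy":0,"dz":0,"rx":0,"ry":0,"rz":0},
    {"jaw":-1,"dx":0,"dy":0,"dz":0,"rx":0,"ry":0,"rz":0},
    {"jaw":-1,"dx":0,"dy":0,"dz":0,"rx":0,"ry":0,"rz":0}
  ]
}}

```text
time: 12.55
tcp_pos: [0.5177, -0.0791, 0.1712]
orientation: [-3.065, -0.688, 0.0]
force: [0.4, -0.4, -3.0]
width: 0.0573
```

```bash
python3 - <<'E'
from h import *
s,p,y=cur();print(s['time'],p,y,s['width'],s['force'],totray(p))
snap('wrist','w11');a=snap('scene','s11');b=a[150:305,160:300,::-1];cv2.imwrite('pics/s11z.png',cv2.resize(b,None,fx=3.6,fy=3.6,interpolation=cv2.INTER_CUBIC))
s,p,y=cur();print(p,y,totray(p));plan(*tray(0,.058),.175,25,1)
E
```

```text
12.55 [ 0.51768946 -0.07910076  0.17120829] 25.2855010579572 0.05728695131564042 [ 0.39651098 -0.44454804 -2.95815884] [8.15079713e-05 5.88815386e-02]
[ 0.51776089 -0.07941072  0.17149591] 25.260627135750877 [1.52489626e-05 5.85704324e-02]
{'dx': -0.0, 'dy': 0.0006, 'dz': -0.0035, 'rz': 0.26}
```

View pics/w11.png

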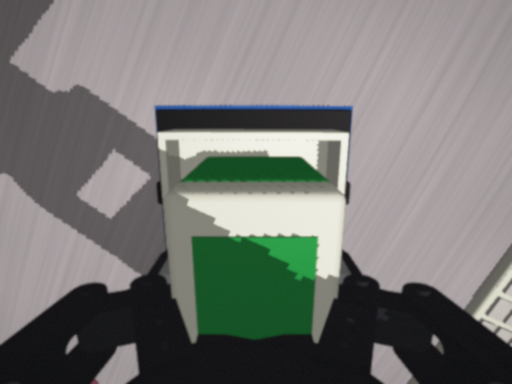

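View pics/s11z.png

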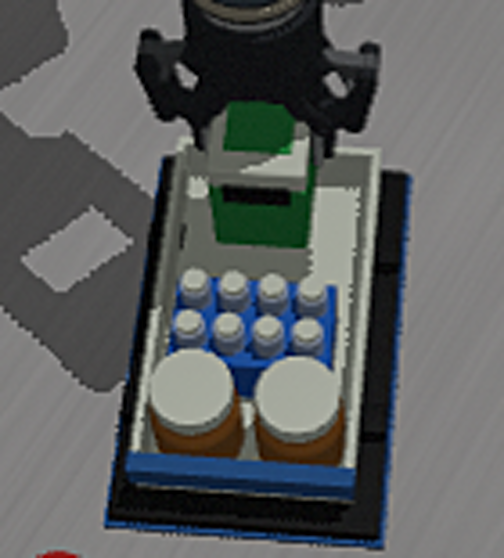

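```bash
python3 - <<'E'
from h import *
for uv,z in[((160,106),.003),((348,106),.003),((205,157),.108),((303,157),.108)]: print(totray(atz('wrist',uv,z)).round(4))
for u,v in [(217,240),(307,248)]: print('sc',totray(atz('scene',(160-.35+u/3.6,150-.35+v/3.6),.108)).round(4))
for u,v in [(130,455),(357,470)]: print('blue rim',totray(atz('scene',(160-.35+u/3.6,150-.35+v/3.6),.072)).round(4))
E
```

```text
[-0.0852  0.1323]
[0.0837 0.133 ]
[-0.0294  0.1007]
[0.0284 0.101 ]
sc [-0.0279  0.0173]
sc [0.0278 0.0162]
blue rim [-0.0669 -0.1125]
blue rim [ 0.0689 -0.1109]
```

Emit:
{"method": "arm_command", "body": {
  "plan": [
    {"jaw":-1,"dx":0,"dy":0.0015,"dz":0.01,"rx":0,"ry":0,"rz":0.2},
    {"jaw":-1,"dx":0,"dy":0,"dz":0.015,"rx":0,"ry":0,"rz":0},
    {"jaw":-1,"dx":0,"dy":0,"dz":0.015,"rx":0,"ry":0,"rz":0},
    {"jaw":-1,"dx":0,"dy":0,"dz":0.01,"rx":0,"ry":0,"rz":0},
    {"jaw":-1,"dx":0,"dy":0,"dz":0.005,"rx":0,"ry":0,"rz":0}
  ]
}}

```text
time: 13.15
tcp_pos: [0.5176, -0.081, 0.1151]
orientation: [-3.066, -0.68, 0.002]
force: [1.3, 0.6, -3.7]
width: 0.0572
```

Emit:
{"method": "arm_command", "body": {
  "plan": [
    {"jaw":-1,"dx":0,"dy":0,"dz":0.008,"rx":0,"ry":0,"rz":0},
    {"jaw":-1,"dx":0,"dy":0,"dz":0.006,"rx":0,"ry":0,"rz":0},
    {"jaw":-1,"dx":0,"dy":0,"dz":0.003,"rx":0,"ry":0,"rz":0},
    {"jaw":-1,"dx":0,"dy":0,"dz":0,"rx":0,"ry":0,"rz":0},
    {"jaw":-1,"dx":0,"dy":0,"dz":0,"rx":0,"ry":0,"rz":0}
  ]
}}

```text
time: 13.65
tcp_pos: [0.5183, -0.0812, 0.0995]
orientation: [3.067, 0.68, 0.001]
force: [0.3, 0.7, -2.6]
width: 0.0576
```

```bash
python3 - <<'E'
from h import *
s,p,y=cur();print(s['time'],p,y,s['width'],s['force'],totray(p))
snap('wrist','w12');a=snap('scene','s12');b=a[150:305,160:300,::-1];cv2.imwrite('pics/s12z.png',cv2.resize(b,None,fx=3.6,fy=3.6,interpolation=cv2.INTER_CUBIC))
E
```

```text
13.65 [ 0.51827641 -0.08117141  0.09948291] 25.021643652391187 0.057564749389499424 [ 0.30104565  0.71291768 -2.56391282] [-0.00026163  0.05675683]
```

View pics/w12.png

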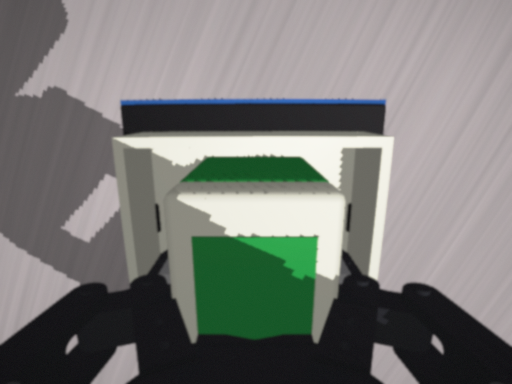

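View pics/s12z.png

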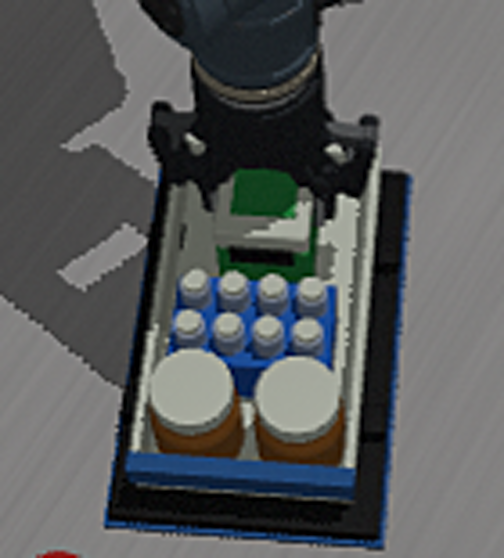

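Inside the tray, clear of both ends; ~6 mm above the floor. Lower until contact.

Emit:
{"method": "arm_command", "body": {
  "plan": [
    {"jaw":-1,"dx":0,"dy":0,"dz":0.002,"rx":0,"ry":0,"rz":0},
    {"jaw":-1,"dx":0,"dy":0,"dz":0.0015,"rx":0,"ry":0,"rz":0},
    {"jaw":-1,"dx":0,"dy":0,"dz":0.001,"rx":0,"ry":0,"rz":0},
    {"jaw":-1,"dx":0,"dy":0,"dz":0.001,"rx":0,"ry":0,"rz":0},
    {"jaw":-1,"dx":0,"dy":0,"dz":0,"rx":0,"ry":0,"rz":0}
  ]
}}

```text
time: 14.25
tcp_pos: [0.518, -0.0811, 0.0936]
orientation: [-3.067, -0.681, 0.0]
force: [-0.4, 0.1, -2.7]
width: 0.0571
```

Emit:
{"method": "arm_command", "body": {
  "plan": [
    {"jaw":-1,"dx":0,"dy":0,"dz":0.001,"rx":0,"ry":0,"rz":0},
    {"jaw":-1,"dx":0,"dy":0,"dz":0.001,"rx":0,"ry":0,"rz":0},
    {"jaw":-1,"dx":0,"dy":0,"dz":0,"rx":0,"ry":0,"rz":0},
    {"jaw":-1,"dx":0,"dy":0,"dz":0,"rx":0,"ry":0,"rz":0},
    {"jaw":-1,"dx":0,"dy":0,"dz":0,"rx":0,"ry":0,"rz":0}
  ]
}}

```text
time: 14.75
tcp_pos: [0.5181, -0.0811, 0.0935]
orientation: [3.066, 0.681, 0.001]
force: [-3.3, -0.2, 10.3]
width: 0.0571
```

Emit:
{"method": "arm_command", "body": {
  "plan": [
    {"jaw":0.7,"dx":0,"dy":0,"dz":0,"rx":0,"ry":0,"rz":0},
    {"jaw":0.7,"dx":0,"dy":0,"dz":0,"rx":0,"ry":0,"rz":0},
    {"jaw":0.7,"dx":0,"dy":0,"dz":0,"rx":0,"ry":0,"rz":0},
    {"jaw":0.7,"dx":0,"dy":0,"dz":0,"rx":0,"ry":0,"rz":0},
    {"jaw":0.7,"dx":0,"dy":0,"dz":0,"rx":0,"ry":0,"rz":0}
  ]
}}

```text
time: 15.25
tcp_pos: [0.5181, -0.0811, 0.0917]
orientation: [-3.067, -0.681, 0.0]
force: [0.7, -0.1, -0.2]
width: 0.0726
```

```bash
python3 - <<'E'
from h import *
s,p,y=cur();print(s['time'],p,y,s['width'],s['force'],totray(p))
snap('wrist','w13')
E
```

```text
15.25 [ 0.51812873 -0.08109225  0.09165568] 25.025181675127985 0.07260634561635086 [ 0.69090844 -0.06492918 -0.23657763] [-0.00036202  0.05689099]
```

View pics/w13.png

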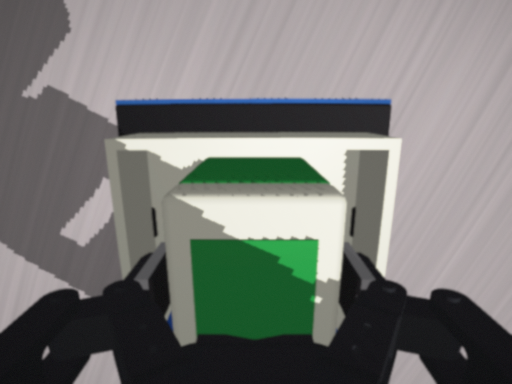

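Released, force zero. Retreat straight up.

Emit:
{"method": "arm_command", "body": {
  "plan": [
    {"jaw":0.7,"dx":0,"dy":0,"dz":-0.015,"rx":0,"ry":0,"rz":0},
    {"jaw":0.7,"dx":0,"dy":0,"dz":-0.03,"rx":0,"ry":0,"rz":0},
    {"jaw":0.7,"dx":0,"dy":0,"dz":-0.04,"rx":0,"ry":0,"rz":0},
    {"jaw":0.7,"dx":0,"dy":0,"dz":-0.04,"rx":0,"ry":0,"rz":0},
    {"jaw":0.7,"dx":0,"dy":0,"dz":-0.03,"rx":0,"ry":0,"rz":0}
  ]
}}

```text
time: 15.8
tcp_pos: [0.5185, -0.0812, 0.2491]
orientation: [3.066, 0.68, 0.003]
force: [0.0, 1.0, 0.0]
width: 0.0727
```

Emit:
{"method": "arm_command", "body": {
  "plan": [
    {"jaw":0.7,"dx":-0.04,"dy":-0.02,"dz":-0.02,"rx":0,"ry":0,"rz":0},
    {"jaw":0.7,"dx":-0.04,"dy":-0.02,"dz":0,"rx":0,"ry":0,"rz":0},
    {"jaw":0.7,"dx":0,"dy":0,"dz":0,"rx":0,"ry":0,"rz":0},
    {"jaw":0.7,"dx":0,"dy":0,"dz":0,"rx":0,"ry":0,"rz":0},
    {"jaw":0.7,"dx":0,"dy":0,"dz":0,"rx":0,"ry":0,"rz":0}
  ]
}}

```text
time: 16.3
tcp_pos: [0.4298, -0.0792, 0.2671]
orientation: [3.066, 0.68, 0.002]
force: [-0.3, 0.1, -0.5]
width: 0.0728
```

```bash
python3 - <<'E'
from h import *
s,p,y=cur();print(s['time'],p,s['force'])
a=snap('scene','s14');b=a[150:305,160:300,::-1];cv2.imwrite('pics/s14z.png',cv2.resize(b,None,fx=3.6,fy=3.6,interpolation=cv2.INTER_CUBIC))
a=snap('top','t14');b=a[130:255,140:375,::-1];cv2.imwrite('pics/t14z.png',cv2.resize(b,None,fx=3.4,fy=3.4,interpolation=cv2.INTER_CUBIC))
E
```

```text
16.3 [ 0.42981797 -0.07915412  0.26705142] [-0.31445991  0.13741348 -0.51962179]
```

View pics/s14z.png

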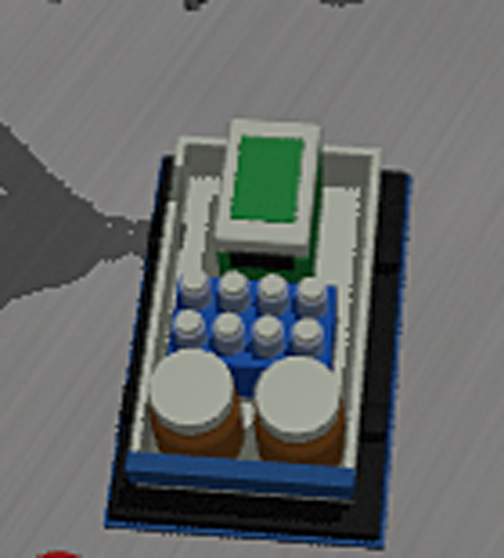

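View pics/t14z.png

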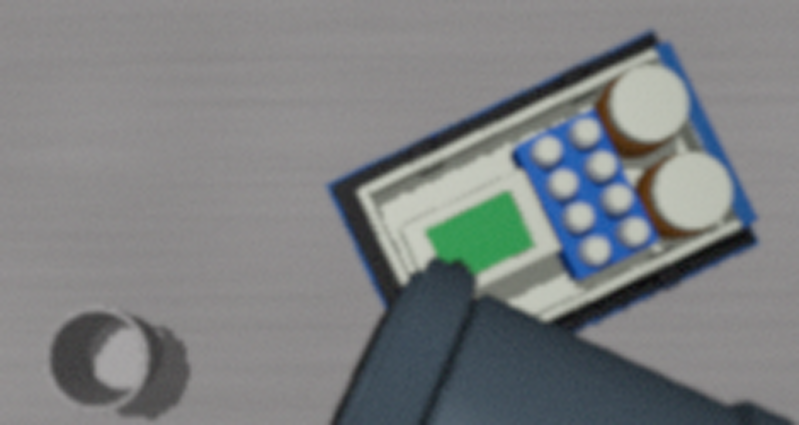

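```bash
python3 - <<'E'
from h import *
f=lambda u,v:(160-.35+u/3.6,150-.35+v/3.6); g=lambda u,v:(140-.35+u/3.4,130-.35+v/3.4)
r=lambda c,P,z:np.array([totray(atz(c,p,z)) for p in P])
print('jars scene',r('scene',[f(192,391),f(298,402)],.11).round(4),'top',r('top',[g(650,104),g(691,191)],.11).round(4))
X=r('scene',[f(231,119),f(321,125),f(309,250),f(216,240)],.12);print('case',X.round(4),X.mean(0))
X=r('top',[g(514,152),g(594,115),g(656,242),g(580,279)],.08);print('rack top',X.round(4),X.mean(0))
print('case label mid',r('top',[g(481,235)],.12))
E
```

```text
jars scene [[-0.03   -0.0845]
 [ 0.0325 -0.0864]] top [[ 0.0314 -0.0805]
 [-0.0305 -0.0795]]
case [[-0.028   0.0978]
 [ 0.0291  0.0979]
 [ 0.0301  0.0086]
 [-0.0268  0.0109]] [0.00107169 0.05382293]
rack top [[ 0.0434  0.0084]
 [ 0.0429 -0.0508]
 [-0.0514 -0.0508]
 [-0.0518  0.0056]] [-0.00422913 -0.02189357]
case label mid [[0.00151253 0.05516545]]
```

```bash
python3 - <<'E'
from cell import manip
print(manip.hand_in())
E
```

```text
the job is handed in; nothing more can be done
None
```

I slid the rack and both jars along the tray floor to the blue end. Then I gripped the green case across its width, set it down in the space behind the rack, released it and moved the arm clear. I handed the job in at about 16.4 s.

All positions below are in the tray frame:

| Item | Measured y (mm) | Required y (mm) |
|---|---|---|
| Jars, top camera | about -80 | below -71 |
| Jars, scene camera | about -85 | below -71 |
| Rack | about -22 | below -13 |
| Case | about 54 to 55 (x about 1) | 30 to 85 (x within ±36) |

- **Pushing:** I stopped when the push force rose to about 20 N and the arm no longer moved forward.
- **Setting down:** the case touched the floor at the expected height, with about 10 N of contact force. The force fell to zero on release.
- **Disagreement:** the two cameras differed by about 4 to 7 mm on the jars. The scene camera's value is a few millimetres past the tightest possible packing (-81 mm), so it carries a calibration error. Both values are within the limit.
- **Bench items:** I commanded no contact with the bottle, can or cup. The cup looks unmoved in the last top view. I did not re-measure the bottle and can afterwards.

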